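# Draw a ground pin from the flap dispenser and lay it in the vee blocks

## Robot

A 7-joint arm with a two-finger parallel gripper is mounted at the origin on a cart in front of the work surface, level with it; the furniture and walls round the work are solid. World frame = base frame: x ahead of the robot, y to its left, z up, the work surface at z = 0. Lengths are in mm, angles in rad, forces in N, time in s.
With the tool pointing down it reaches from about 425 to 1025 mm from the base axis. Payload 9.4 kg.
Tool frame: the origin (TCP) lies where the fingers leave the gripper's body, on its centre line; the fingertips stand 73 mm ahead of it and the grasp point (between the pads) lies 54 mm ahead of it; z points along the fingers, y is the line along which they close (so a half turn about z gives the same grasp; the last joint's range is limited). The gripper opens to 85 mm and grips with 20 to 120 N. Pads are 22 mm wide; open, the fingers measure 114 mm over their backs; the gripper's body (76 mm by 85 mm) begins 54 mm behind the grasp point. The pads swing forward as they close: fully open they stand 13 mm farther back than shut.
Start: joints at [1.12, 0.599, -0.003, 1.599, 0.002, 0.943, -0.08], TCP at [264.732, -674.938, 303.875] pointing down, gripper open.
Joint ranges: [-2.57, 2.57], [-0.35, 1.97], [-1.29, 1.29], [0.11, 2.56], [-1.05, 4.19], [0.11, 1.86], [-2.63, 2.63]. Speed limits (rad/s): [2.22, 2.22, 3.01, 3.01, 3.14, 3.14, 3.14].

## Interface

Orientations are given as [roll, pitch, yaw] about the fixed x, y, z axes, in that order (R = Rz(yaw) Ry(pitch) Rx(roll)).
In Python, from station import get_obs, cams, arm gives the robot as it stands. The module is installed in compiled form; this text tells all that it offers.
- The arm moves only by the shell command python3 -m crank 'ROWS'. ROWS is JSON, a list of rows, each a list of 7 numbers: the shift along the tool's x, y, z in mm, then the turn, a rotation vector about the tool's x, y, z in degrees, then the closure, from 0 (fully open) to 1 (shut). A call has 1 to 12 rows; each row shifts and turns the commanded pose from where the row before left it, along the tool's axes as they then stand; what a row does not reach is not made up. A row lasts 1/12 s, in which the tool goes at most 41.7 mm and 7.16 degrees, less where a joint would pass 70% of its speed; a pose out of reach is approached as far as the arm can. A call is refused whole if a number of a shift passes 41.7 or a number of a turn 7.16, either way. A call with a gripper value outside its range is refused whole. The fingers move at their own pace and stop on an object; the grip force is fixed at half the most. Time passes only in rows, so rows that do not move let the fingers close. It gives the time, the measured TCP pose, the force, the opening and the grip force at its end, in the units of the state.
- get_obs(): the state, without advancing time (a new reading comes with each control period).
- cams.read_camera(name): name is "scene" or "top"; returns the picture (400x640x3 uint8, red, green, blue); there is no depth.
- cams.camera_info(name): a dict with "intrinsics" (3x3 intrinsics, pixels), "R" (3x3) and "t" (3): a world point X has camera coordinates R X + t. Camera axes: x right, y down, z forward; pixel columns grow to the right and rows downward; lengths in mm; the calibration is good to about 2 mm. A picture is of the moment at which its call begins. camera_info takes no time and is no camera call.
- arm.sign_off(): hands the job in; it is judged then, once.
The state is a dict: "t": time; "joints": joint angles; "qvel": joint speeds; "tau": joint torques, N m; "tcp_pos": TCP position; "orientation": TCP orientation; "wrist_force": force on the tool from outside, world axes, zero at the start; "torque": the same for the moment, N m; "opening": opening from 0.0 (shut) to 1.0 (fully open); "gripper_force": force on a finger pad.
Only numpy, scipy, OpenCV 4.12 (cv2) and the standard library are available. Lean on these libraries where they do the work, as an engineer would, in place of code of your own. Each camera call takes 0.05 s, during which the arm holds its last target. There are 200 camera calls.

## Task

Reach down through the two sprung flaps of the pin dispenser, take hold of the steel pin lying in the well and draw it out so that the flaps swing shut behind it. Then lay the pin gently, without dropping it, in the pair of vee blocks, seated in both vees and centred lengthwise, ready for a run-out check.

Things in the scene. Friction and masses are not known exactly. Their poses are not given: they have to be found in the camera images.
- dispenser: Grey sheet-metal pin dispenser, fixed. Origin on the bench under the centre of its pick-up well; z up. Box from x = -77 to +115 mm, 155 mm in y, 78 mm high; at +x the closed magazine (two reserve pins under a clear cover, up to 86 mm high). A pin lies in the well along y, axis at x = 0, z = 44 mm, on two vee-notched plates at y = -45 and +45 mm (8 mm thick, 30 mm wide).
- well_mouth (a point): Centre of the well's mouth, level with the shut flaps, 76 mm above the bench, 32 mm above the pin's axis. Axes as the dispenser's. The mouth is 140 mm in x (between the flap hinges) and 146 mm in y; with both flaps pushed fully down 120 mm is left in x. Round the middle of the pin (y from -40 to +40 mm) the well is empty down to 4 mm above the bench.
- flap_outer (a joint): Steel flap on the side away from the magazine. Hinge along y at x = -70 mm of the dispenser, level with the mouth; reaches 63 mm inwards, 132 mm wide, 14 mm sight gap to the other flap. Rad: 0 shut and level, grows as it is pushed down into the well, stop 1.5; opens inwards only, clear of the pin. A spring shuts it (1 N at the free edge when shut, 3 N at 1.2 rad); a white roller along that edge rides on the fingers.
- flap_inner (a joint): Steel flap on the magazine side, the mirror image: hinge along y at x = +70 mm; 0 shut, grows as it is pushed down into the well, stop at 1.5 rad; same spring and roller.
- pin: The ground steel pin in the well: plain cylinder, 18 mm diameter, 120 mm long, about 0.24 kg. Origin at its centre, length along its own y.
- vee_blocks: Two steel vee blocks on a ground plate, fixed. Origin on the bench under the middle; z up. Plate 64 mm (x) by 150 mm (y), 10 mm thick. Blocks 46 mm in x, 30 mm in y, centred at y = -42 and +42 mm (54 mm free between them), tops at z = 50 mm. Each has a 90 degree vee along y at x = 0, 32 mm wide at the top.
- vee_seat (a point): Where the centre of a seated pin comes to lie: midway between the blocks, 46.7 mm above the bench. The seated pin lies along y of the vee blocks.

How it is judged (in metres and radians):
On the way, in this order (a step that is already met when the one before it is completed fails the run):
1. the fingers hold both flaps open and grip the pin (value of joint each of flap_outer, flap_inner above 0.3 rad and contact force between the fingers and pin above 1 N), for 0.1 s.
2. the pin is drawn out above the dispenser and both flaps have swung shut (value of joint each of flap_outer, flap_inner below 0.1 rad and z of pin in the frame of dispenser above 0.085 m), for 0.1 s.
At the end, for the whole second after the job is handed in: The pin rests still in both vees: its centre within 3 mm of the vee line sideways, within 12 mm of the middle lengthwise and within 3 mm of its seated height, its axis within 0.05 rad of the vees; both flaps are shut (under 0.1 rad) (x of pin in the frame of vee_blocks between -0.003 and 0.003 m and y of pin in the frame of vee_blocks between -0.012 and 0.012 m and z of pin in the frame of vee_blocks between 0.044 and 0.0495 m and angle between the y axis of pin and the y axis of vee_blocks, either way round below 0.05 rad and linear speed of pin below 0.01 m/s and value of joint each of flap_outer, flap_inner below 0.1 rad); the robot touches nothing.
It fails at once if the pin is dropped (falls free faster than 0.6 m/s, a fall of some 18 mm) (linear speed of pin above 0.6 m/s and contact force between the fingers and pin below 0.5 N).
It also fails if it takes over 38 s, if anything falls off the work surface, if the arm or the gripper's body presses on something with over 40 N, if the wrist force passes 120 N, or if a joint passes its speed limit or range.

## Working session

There is one attempt and no reset: what is moved stays moved. The work goes in short steps, Python scripts to look and compute and a shell command to move; the robot and the scene stay as the last step left them, time stands still between calls to the robot, and variables do not carry over. Pictures are saved under pics/ and viewed, at most 11 in all, crops included, and the job is handed in when it is done.

```bash
mkdir -p pics
python3 - <<'E'
from station import get_obs,cams,arm
import cv2
for n in("scene","top"):
    im=cams.read_camera(n); cv2.imwrite(f"pics/{n}0.png",cv2.cvtColor(im,cv2.COLOR_RGB2BGR))
    i=cams.camera_info(n); print(n,i)
o=get_obs();print(o)
E
```

```text
scene {'intrinsics': array([[508.54737848,   0.        , 317.39735003],
       [  0.        , 508.54737848, 198.81346124],
       [  0.        ,   0.        ,   1.        ]]), 'R': array([[-0.75732955, -0.65284206,  0.01578583],
       [-0.50340122,  0.56823125, -0.65092278],
       [ 0.41597977, -0.50090966, -0.75897981]]), 't': array([156.79493656, 467.57234504, 543.98631539])}
top {'intrinsics': array([[496.04551055,   0.        , 317.21272496],
       [  0.        , 496.04551055, 195.31657299],
       [  0.        ,   0.        ,   1.        ]]), 'R': array([[ 2.78875979e-02, -9.99611012e-01, -3.26202630e-04],
       [-9.83414729e-01, -2.73772381e-02, -1.79292941e-01],
       [ 1.79214267e-01,  5.32084190e-03, -9.83795678e-01]]), 't': array([-340.96903691,  474.08864404,  856.65437768])}
{'t': 0.1, 'joints': array([ 1.12026284,  0.6000546 , -0.00254634,  1.60003431,  0.00179092,
        0.9428808 , -0.07981432]), 'qvel': array([ 1.11076358e-04, -1.45672700e-03, -2.22811981e-04, -3.75273178e-03,
        1.48927640e-03, -6.51966066e-04, -3.11724581e-05]), 'tau': array([ 3.95890602e-03, -7.77989817e+01,  1.56989593e+00, -2.58622205e+01,
        1.27010525e-02,  5.50222874e-03,  1.24958100e-05]), 'tcp_pos': array([ 264.64968603, -674.64096404,  303.10190513]), 'orientation': array([-3.14022304e+00,  1.19549443e-04,  3.73874833e-01]), 'wrist_force': array([-0.09617424, -0.53364789,  0.36284305]), 'torque': array([-0.01017652,  0.05297949,  0.02895981]), 'gripper_force': 0.0, 'opening': 0.9984290972067699}
```

View pics/top0.png

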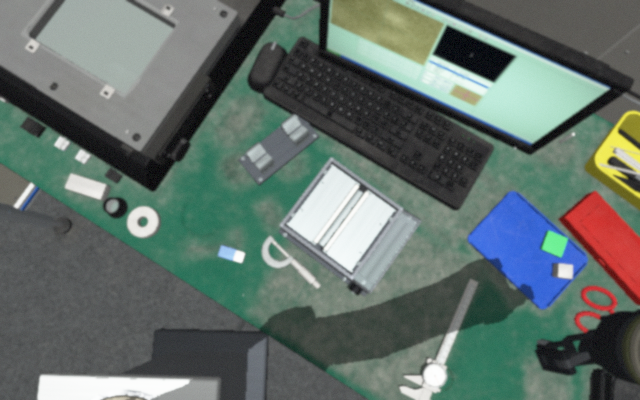

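View pics/scene0.png

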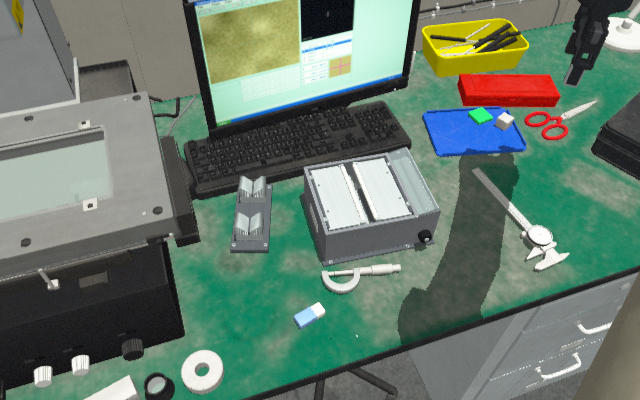

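The top view shows the dispenser at about (348,225) with its magazine to the lower right, and the vee blocks at about (279,148). I'll enlarge that area to get the corners.

Run:
```python
import cv2
a=cv2.imread("pics/top0.png")[105:300,230:425]
cv2.imwrite("pics/topc.png",cv2.resize(a,None,fx=3,fy=3,interpolation=cv2.INTER_CUBIC))
a=cv2.imread("pics/scene0.png")[140:270,220:450]
cv2.imwrite("pics/scenec.png",cv2.resize(a,None,fx=3.4,fy=3.4,interpolation=cv2.INTER_CUBIC))
```

```text
(no output)
```

View pics/topc.png

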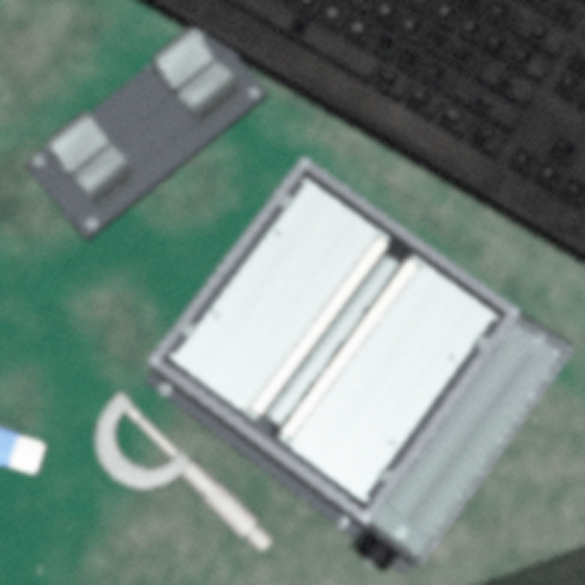

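View pics/scenec.png

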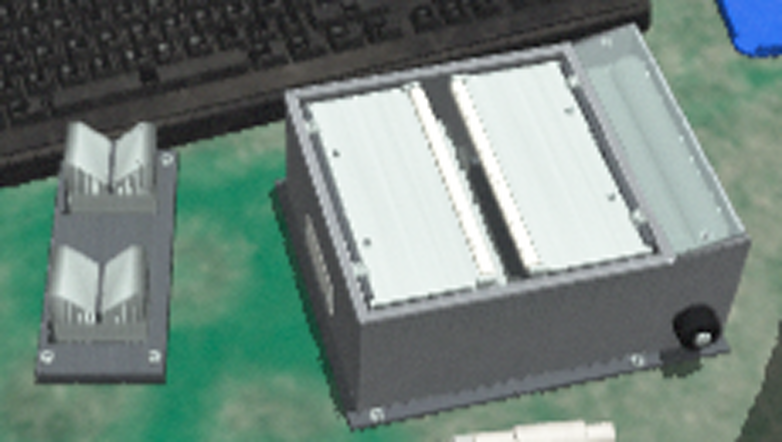

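The crops show the flap corners and rollers, the plate screws and the vees clearly. I'll cast rays from the hand-read corner points in both views and check them against the given sizes.

```bash
cat > h.py <<'E'
import numpy as np
from station import get_obs,cams,arm
def ray(n,p,z):
    i=cams.camera_info(n); R,t=i["R"],i["t"]; C=-R.T@t
    d=R.T@np.linalg.solve(i["intrinsics"],[*p,1.]); return C+d*(z-C[2])/d[2]
def T(u,v,z): return ray("top",(230+(u+.5)/3-.5,105+(v+.5)/3-.5),z)
def S(u,v,z): return ray("scene",(220+(u+.5)/3.4-.5,140+(v+.5)/3.4-.5),z)
E
python3 - <<'E'
from h import *
np.set_printoptions(precision=1,suppress=True)
def yaw(d): return np.degrees(np.arctan2(d[1],d[0]))
print("flap corners top/scene")
for f,c in((T,[(308,180),(170,362),(368,498),(497,322)]),(S,[(308,103),(375,305),(655,252),(562,62)])):
    P=np.array([f(*p,76) for p in c]); print(P[:,:2].tolist(),P.mean(0))
    print("sides",[np.linalg.norm(P[k]-P[k-1]) for k in range(4)], "x-yaw",yaw(P[2]-P[1]),yaw(P[3]-P[0]),"y-yaw",yaw(P[0]-P[1]),yaw(P[3]-P[2]))
P=[T(385,240,76),T(408,262,76),T(258,415,76),T(288,438,76)]
a,b=(P[0]+P[1])/2,(P[2]+P[3])/2; print("roller mid",(a+b)/2,yaw(a-b),np.linalg.norm(a-b))
P=[S(412,85,76),S(458,80,76),S(490,280,76),S(530,268,76)]
a,b=(P[0]+P[1])/2,(P[2]+P[3])/2; print("roller mid S",(a+b)/2,yaw(a-b))
print("vee")
a,b,c=T(38,160,10),T(255,93,10),T(92,223,10);print("screws T",a,b,c,(a+b)/2,np.linalg.norm(a-c),np.linalg.norm(b-c),yaw(b-c))
a,b,c=S(46,356,10),S(167,158,10),S(155,355,10);print("screws S",a,b,c,(a+b)/2,np.linalg.norm(a-c),np.linalg.norm(b-c),yaw(b-c))
g=np.array([T(180,91,34),T(216,61,34),T(76,174,34),T(110,149,34)]);print("groove T",g,g.mean(0),yaw(g[0]+g[1]-g[2]-g[3]))
g=np.array([S(113,165,34),S(112,190,34),S(100,290,34),S(98,318,34)]);print("groove S",g,g.mean(0))
E
```

```text
flap corners top/scene
[[533.0646431166957, -352.9537249941066], [423.2232319291683, -275.99504592195876], [349.0021214916735, -391.0525823520164], [451.72262935185887, -464.0740667952821]] [ 439.3 -371.    76. ]
sides [np.float64(137.7107605284677), np.float64(134.11850691160157), np.float64(136.9197207268874), np.float64(126.03031351763154)] x-yaw -122.82518080619491 -126.20477351068104 y-yaw -35.016410602825424 -35.408085598770576
[[530.4349574616315, -354.2420688085983], [421.7701311934493, -277.51881174693216], [341.9627722960583, -390.2139570806822], [450.5331265102352, -465.09061868819583]] [ 436.2 -371.8   76. ]
sides [np.float64(136.64444225725074), np.float64(133.0206850156949), np.float64(138.092035671765), np.float64(131.8864521764004)] x-yaw -125.30499410645665 -125.78481029495642 y-yaw -35.224164119154516 -34.592487262887225
roller mid [ 439.9 -370.9   76. ] -33.65055326769758 125.0270212382916
roller mid S [ 438.4 -371.3   76. ] -35.60656825284027
vee
screws T [ 557.7 -182.7   10. ] [ 605.8 -319.3   10. ] [ 517.7 -219.    10. ] [ 581.7 -251.    10. ] 53.97338944455292 133.44097471014263 -48.73041155156692
screws S [ 554.5 -184.7   10. ] [ 602.2 -319.5   10. ] [ 514.3 -220.9   10. ] [ 578.3 -252.1   10. ] 54.06046578985829 132.0507339588107 -48.264860132848916
groove T [[ 598.3 -272.8   34. ]
 [ 618.5 -294.6   34. ]
 [ 543.3 -210.6   34. ]
 [ 559.8 -230.9   34. ]] [ 580.  -252.2   34. ] -47.91799068840731
groove S [[ 603.8 -282.5   34. ]
 [ 591.8 -269.9   34. ]
 [ 549.3 -219.8   34. ]
 [ 537.6 -207.1   34. ]] [ 570.6 -244.8   34. ]
```

Both views agree: the dispenser centre is about (438,-371), its y axis at -35°, and the vee centre is about (580,-251.5), its axis at -48.4°. All sizes are within a few mm. First move: turn the tool so it closes across the pin, with the fingers part closed.

```bash
python3 -m crank '[[0,0,0,0,0,6.27,0.45],[0,0,0,0,0,6.27,0.45],[0,0,0,0,0,6.27,0.45],[0,0,0,0,0,6.27,0.45],[0,0,0,0,0,6.27,0.45],[0,0,0,0,0,6.27,0.45],[0,0,0,0,0,6.27,0.45],[0,0,0,0,0,6.27,0.45],[0,0,0,0,0,6.27,0.45],[0,0,0,0,0,0,0.45],[0,0,0,0,0,0,0.45]]'
cat >> h.py <<'E'
from scipy.spatial.transform import Rotation as Ro
def go(x,y,z,yaw):
    o=get_obs(); R=Ro.from_euler('xyz',o["orientation"]); W=Ro.from_euler('xyz',[180,0,yaw],degrees=True)
    print("t",o["t"],"tcp",o["tcp_pos"].round(1),"rpy",np.degrees(o["orientation"]).round(2),"op",round(o["opening"],3),"F",o["wrist_force"].round(1),"grip",o["gripper_force"])
    print("tool shift",R.inv().apply(np.array([x,y,z])-o["tcp_pos"]).round(1),"turn",np.degrees((R.inv()*W).as_rotvec()).round(2))
E
python3 -c "
from h import *
go(438,-371,200,-35)"
```

```text
t: 1.02
tcp_pos: [265.0, -674.7, 303.4]
orientation: [-3.142, 0.001, -0.607]
wrist_force: [-0.1, 0.2, -0.2]
opening: 0.547
gripper_force: 0.0
t 1.0167 tcp [ 265.  -674.7  303.4] rpy [-1.80e+02  5.00e-02 -3.48e+01] op 0.547 F [-0.1  0.2 -0.2] grip 0.0
tool shift [ -31.2 -348.1  103.5] turn [-0.    0.05  0.2 ]
```

```bash
python3 -m crank '[[-2.8,-31.6,8,0,0,0,0.45],[-2.8,-31.6,8,0,0,0,0.45],[-2.8,-31.6,8,0,0,0,0.45],[-2.8,-31.6,8,0,0,0,0.45],[-2.8,-31.6,8,0,0,0,0.45],[-2.8,-31.6,8,0,0,0,0.45],[-2.8,-31.6,8,0,0,0,0.45],[-2.8,-31.6,8,0,0,0,0.45],[-2.8,-31.6,8,0,0,0,0.45],[-2.8,-31.6,8,0,0,0,0.45],[-2.8,-31.6,8,0,0,0,0.45],[0,0,0,0,0,0,0.45]]'
python3 - <<'E'
from h import *
import cv2
go(438,-371,200,-35)
a=cv2.cvtColor(cams.read_camera("top"),cv2.COLOR_RGB2BGR)[105:300,230:425]
b=cv2.cvtColor(cams.read_camera("scene"),cv2.COLOR_RGB2BGR)[70:270,230:450]
cv2.imwrite("pics/c1.png",np.hstack([cv2.resize(a,(400,400)),cv2.resize(b,(400,400*200//220)) if 0 else cv2.resize(b,(400,400))]))
E
```

```text
t: 2.02
tcp_pos: [442.3, -366.1, 214.2]
orientation: [-3.138, 0.003, -0.599]
wrist_force: [0.9, 0.7, 0.1]
opening: 0.551
gripper_force: 0.0
t 2.0167 tcp [ 442.3 -366.1  214.2] rpy [-179.79    0.19  -34.33] op 0.551 F [0.9 0.7 0.1] grip 0.0
tool shift [-0.7  6.6 14.2] turn [-0.21  0.19  0.67]
```

View pics/c1.png

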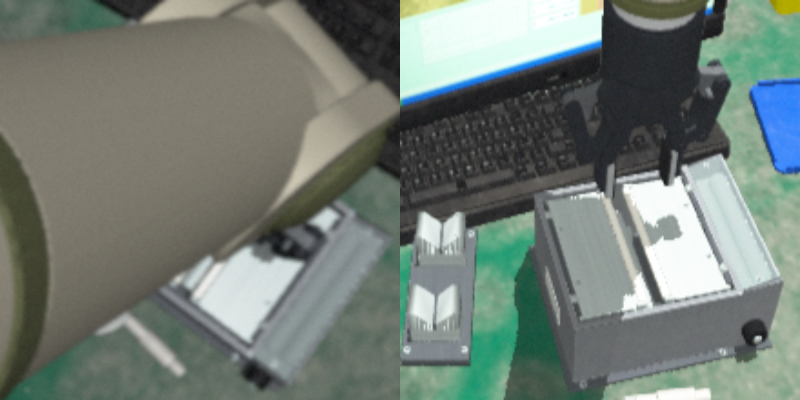

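The fingers (right picture, tips near (608,195) and (670,180)) hang either side of the gap, above the flaps. Next I'll correct the offset and come down to just above the flaps.

```bash
python3 -m crank '[[0,3,10,0,0,0.3,0.45],[0,2.5,10,0,0,0.3,0.45],[0,0,10,0,0,0,0.45],[0,0,10,0,0,0,0.45],[0,0,0,0,0,0,0.45],[0,0,0,0,0,0,0.45]]'
python3 - <<'E'
from h import *
import cv2
go(438,-371,98,-35)
b=cv2.cvtColor(cams.read_camera("scene"),cv2.COLOR_RGB2BGR)[100:270,280:450]
cv2.imwrite("pics/c2.png",cv2.resize(b,(595,595),interpolation=cv2.INTER_CUBIC))
# predicted tip pixels: fingers at +-14..., project grasp centre line point under TCP at mouth height
o=get_obs();i=cams.camera_info("scene");R=Ro.from_euler('xyz',o["orientation"]).as_matrix()
def px(X): c=i["intrinsics"]@(i["R"]@X+i["t"]); return ((c[:2]/c[2]-[280,100])*3.5).round(0)
print("tips pred",px(o["tcp_pos"]+R@[11,23,68]),px(o["tcp_pos"]+R@[11,-23,68]),"below",px(np.array([*o["tcp_pos"][:2],76.])))
E
```

```text
t: 2.62
tcp_pos: [435.1, -377.3, 174.8]
orientation: [3.141, 0.002, -0.622]
wrist_force: [0.9, 0.5, -0.3]
opening: 0.552
gripper_force: 0.0
t 2.6167 tcp [ 435.1 -377.3  174.8] rpy [ 1.7999e+02  1.2000e-01 -3.5650e+01] op 0.552 F [ 0.9  0.5 -0.3] grip 0.0
tool shift [-1.1 -6.8 76.8] turn [ 0.01  0.12 -0.65]
tips pred [331. 245.] [238. 260.] below [286. 314.]
```

View pics/c2.png

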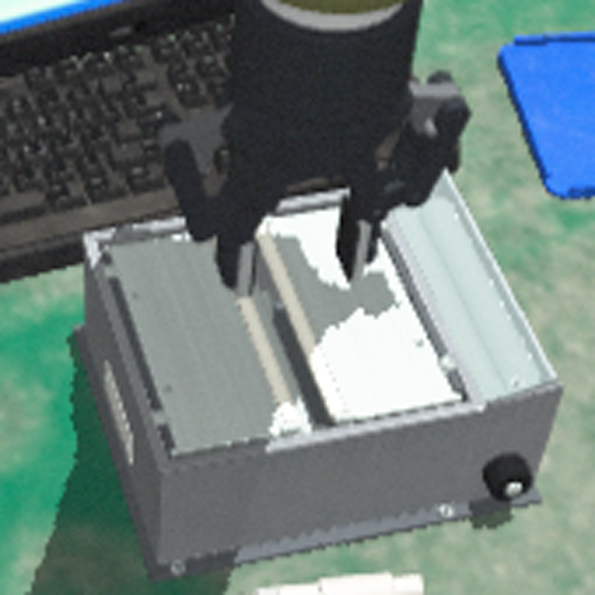

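The fingers sit a few mm toward the magazine, because the earlier reading was taken while the arm was still moving. I'll correct this and go down through the flaps.

```bash
python3 -m crank '[[-1,-3.4,0,0,0,-0.3,0.45],[0,-3.4,0,0,0,-0.3,0.45],[0,0,10,0,0,0,0.45],[0,0,10,0,0,0,0.45],[0,0,8,0,0,0,0.45],[0,0,8,0,0,0,0.45],[0,0,0,0,0,0,0.45],[0,0,0,0,0,0,0.45],[0,0,0,0,0,0,0.45]]'
python3 -c "
from h import *
go(438,-371,98,-35)"
```

```text
t: 3.42
tcp_pos: [438.7, -371.0, 139.8]
orientation: [3.142, 0.001, -0.611]
wrist_force: [-0.5, 1.4, 2.5]
opening: 0.549
gripper_force: 1.8
t 3.4167 tcp [ 438.7 -371.   139.8] rpy [ 1.800e+02  4.000e-02 -3.503e+01] op 0.549 F [-0.5  1.4  2.5] grip 1.8099231203086674
tool shift [-0.5  0.4 41.8] turn [ 0.    0.04 -0.03]
```

Centred, with light flap contact (2.5 N). Going on down.

```bash
python3 -m crank '[[0,0,7,0,0,0,0.45],[0,0,7,0,0,0,0.45],[0,0,7,0,0,0,0.45],[0,0,7,0,0,0,0.45],[0,0,7,0,0,0,0.45],[0,0,6.5,0,0,0,0.45],[0,0,0,0,0,0,0.45],[0,0,0,0,0,0,0.45],[0,0,0,0,0,0,0.45]]'
python3 -c "
from h import *
go(438,-371,98,-35)"
```

```text
t: 4.17
tcp_pos: [439.2, -371.3, 98.6]
orientation: [3.141, -0.001, -0.611]
wrist_force: [2.0, -0.5, -0.6]
opening: 0.551
gripper_force: 3.1
t 4.1667 tcp [ 439.2 -371.3   98.6] rpy [ 1.7999e+02 -5.0000e-02 -3.5020e+01] op 0.551 F [ 2.  -0.5 -0.6] grip 3.1482234969735146
tool shift [-1.1  0.5  0.6] turn [ 0.01 -0.05 -0.02]
```

Closing on the pin.

```bash
python3 -m crank '[[0,0,0,0,0,0,0.6],[0,0,0,0,0,0,0.7],[0,0,0,0,0,0,0.75],[0,0,0,0,0,0,0.8],[0,0,0,0,0,0,0.9],[0,0,0,0,0,0,1],[0,0,0,0,0,0,1],[0,0,0,0,0,0,1],[0,0,0,0,0,0,1],[0,0,0,0,0,0,1]]'
```

```text
t: 5.0
tcp_pos: [438.9, -371.4, 98.9]
orientation: [3.141, -0.001, -0.611]
wrist_force: [1.0, -2.0, 6.3]
opening: 0.193
gripper_force: 63.2
```

The pin is gripped (63 N, opening about 16–18 mm). Lifting.

```bash
python3 -m crank '[[0,0,-5,0,0,0,1],[0,0,-8,0,0,0,1],[0,0,-10,0,0,0,1],[0,0,-12,0,0,0,1],[0,0,-12,0,0,0,1],[0,0,-12,0,0,0,1],[0,0,-12,0,0,0,1],[0,0,-12,0,0,0,1],[0,0,-12,0,0,0,1],[0,0,-10,0,0,0,1],[0,0,-5,0,0,0,1],[0,0,0,0,0,0,1]]'; python3 -m crank '[[0,0,0,0,0,0,1],[0,0,0,0,0,0,1],[0,0,0,0,0,0,1]]'
python3 - <<'E'
from h import *
import cv2
go(580,-251.5,150,-48.4)
b=cv2.cvtColor(cams.read_camera("scene"),cv2.COLOR_RGB2BGR)[60:270,230:440]
cv2.imwrite("pics/c3.png",cv2.resize(b,(590,590),interpolation=cv2.INTER_CUBIC))
E
```

```text
t: 6.0
tcp_pos: [439.1, -371.1, 209.8]
orientation: [-3.142, -0.002, -0.611]
wrist_force: [0.0, 0.0, -1.2]
opening: 0.188
gripper_force: 59.8
t: 6.25
tcp_pos: [438.6, -370.7, 207.7]
orientation: [3.142, 0.001, -0.611]
wrist_force: [0.0, 0.4, -1.5]
opening: 0.189
gripper_force: 59.8
t 6.25 tcp [ 438.6 -370.7  207.7] rpy [ 1.800e+02  7.000e-02 -3.502e+01] op 0.189 F [ 0.   0.4 -1.5] grip 59.803626537323
tool shift [  47.4 -178.8   57.6] turn [1.000e-02 7.000e-02 1.338e+01]
```

View pics/c3.png

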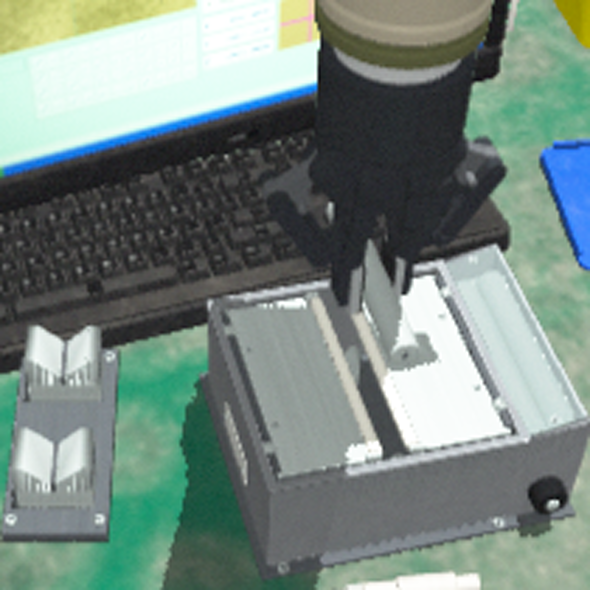

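The pin (near end face at about (405,352)) hangs above the shut flaps. I'll check that end against prediction, then turn to the vee heading.

```bash
python3 - <<'E'
from h import *
o=get_obs();i=cams.camera_info("scene");R=Ro.from_euler('xyz',o["orientation"]).as_matrix()
def px(X): c=i["intrinsics"]@(i["R"]@X+i["t"]); return ((c[:2]/c[2]-[230,60])*590/210).round(0)
for s in(-70,-60,-50,50,60,70): print(s,px(o["tcp_pos"]+R@[s,0,54]))
E
python3 -m crank '[[0,0,0,0,0,3.7,1],[0,0,0,0,0,6,1],[0,0,0,0,0,3.7,1],[0,0,0,0,0,0,1],[0,0,0,0,0,0,1],[0,0,0,0,0,0,1],[0,0,0,0,0,0,1]]'
python3 -c "
from h import *
go(580,-251.5,150,-48.4)"
```

```text
-70 [410. 367.]
-60 [404. 353.]
-50 [398. 339.]
50 [344. 216.]
60 [339. 204.]
70 [334. 193.]
t: 6.88
tcp_pos: [438.8, -370.9, 208.2]
orientation: [3.142, 0.0, -0.843]
wrist_force: [0.5, -0.2, -2.4]
opening: 0.193
gripper_force: 59.8
t 6.8833 tcp [ 438.8 -370.9  208.2] rpy [ 1.800e+02  2.000e-02 -4.832e+01] op 0.193 F [ 0.5 -0.2 -2.4] grip 59.783170223236084
tool shift [   4.7 -184.9   58.2] turn [0.   0.02 0.08]
```

The end matches the prediction, so the pin is level and centred in the grip. Moving over the vee blocks.

```bash
python3 -m crank '[[0,-8,0,0,0,0,1],[0.5,-16,0,0,0,0,1],[0.5,-22,4,0,0,0,1],[0.7,-26,5,0,0,0,1],[0.7,-28,6,0,0,0,1],[0.7,-28,6,0,0,0,1],[0.7,-26,6,0,0,0,1],[0.5,-18,6,0,0,0,1],[0.4,-9,5,0,0,0,1],[0,-4,2,0,0,0,1],[0,0,0,0,0,0,1],[0,0,0,0,0,0,1]]'
python3 -m crank '[[0,0,0,0,0,0,1],[0,0,0,0,0,0,1],[0,0,0,0,0,0,1]]'
python3 - <<'E'
from h import *
import cv2
go(580,-251.5,101,-48.4)
b=cv2.cvtColor(cams.read_camera("scene"),cv2.COLOR_RGB2BGR)[130:265,205:340]
cv2.imwrite("pics/c4.png",cv2.resize(b,(594,594),interpolation=cv2.INTER_CUBIC))
E
```

```text
t: 7.88
tcp_pos: [579.3, -252.9, 168.4]
orientation: [3.14, 0.0, -0.846]
wrist_force: [-0.3, -0.5, -1.5]
opening: 0.188
gripper_force: 59.8
t: 8.13
tcp_pos: [579.8, -252.7, 168.8]
orientation: [3.142, -0.0, -0.847]
wrist_force: [0.6, 0.3, -2.2]
opening: 0.193
gripper_force: 59.8
t 8.1333 tcp [ 579.8 -252.7  168.8] rpy [ 1.80e+02 -3.00e-02 -4.85e+01] op 0.193 F [ 0.6  0.3 -2.2] grip 59.755918979644775
tool shift [-0.8 -1.  67.8] turn [ 0.   -0.03 -0.1 ]
```

View pics/c4.png

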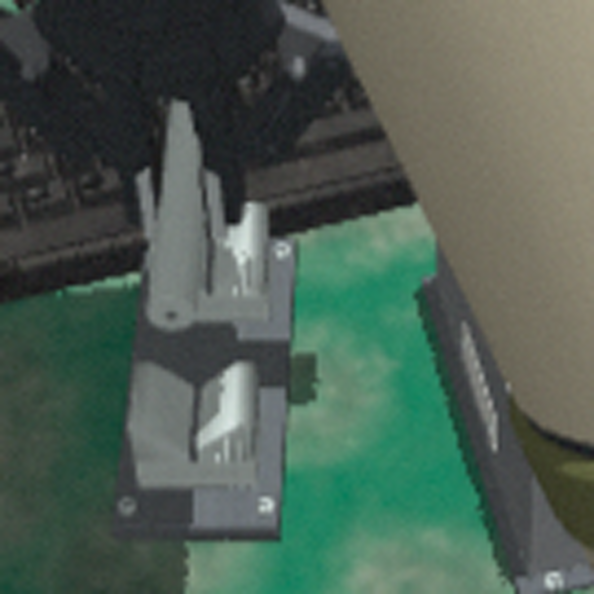

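The pin is level over the vees (near end face at (172,315), near vee bottom at about (193,450)). I'll lower it to just above the seat and check again.

```bash
python3 -m crank '[[-0.5,-1,4,0,0,0,1],[0,0,8,0,0,0,1],[0,0,8,0,0,0,1],[0,0,8,0,0,0,1],[0,0,8,0,0,0,1],[0,0,7,0,0,0,1],[0,0,4,0,0,0,1],[0,0,0,0,0,0,1],[0,0,0,0,0,0,1],[0,0,0,0,0,0,1],[0,0,0,0,0,0,1]]'
python3 - <<'E'
from h import *
import cv2
go(580,-251.5,101.6,-48.4)
b=cv2.cvtColor(cams.read_camera("scene"),cv2.COLOR_RGB2BGR)[165:265,215:315]
cv2.imwrite("pics/c5.png",cv2.resize(b,(600,600),interpolation=cv2.INTER_CUBIC))
E
```

```text
t: 9.1
tcp_pos: [581.0, -250.8, 121.8]
orientation: [-3.141, -0.001, -0.845]
wrist_force: [0.4, -0.4, -2.2]
opening: 0.189
gripper_force: 59.8
t 9.1 tcp [ 581.  -250.8  121.8] rpy [-1.7999e+02 -3.0000e-02 -4.8420e+01] op 0.189 F [ 0.4 -0.4 -2.2] grip 59.75624978542328
tool shift [-0.1  1.2 20.2] turn [-0.01 -0.03 -0.02]
```

View pics/c5.png

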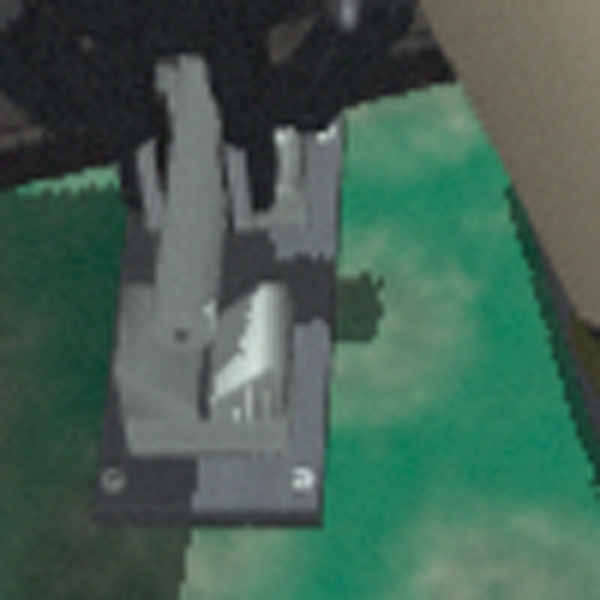

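The pin's near end face is at (180,335), the near plate screws at (112,480) and (303,480). I'll compare the pin with the vee line inside this one camera, using screws and predicted ends, so that calibration error cancels.

Run:
```python
from h import *
np.set_printoptions(precision=1,suppress=True)
o=get_obs();R=Ro.from_euler('xyz',o["orientation"]).as_matrix();i=cams.camera_info("scene")
ax=R[:,0];pe=-R[:,1]; print("tool x",ax,"perp(-y)",pe)
def c5(u,v,z): return ray("scene",(215+(u+.5)/6-.5,165+(v+.5)/6-.5),z)
E=o["tcp_pos"]+R@[-60,0,54.9]; m=c5(180,335,E[2]); print("pin end pred",E,"seen",m,"perp/along",(m-E)@pe,(m-E)@ax)
t=o["tcp_pos"]
for P in(c5(112,480,10),c5(303,480,10),c5(330,133,10),S(46,356,10),S(155,355,10),S(167,158,10),T(38,160,10),T(92,223,10),T(255,93,10)):
    print("screw rel tcp: perp",((P-t)@pe).round(1),"along",((P-t)@ax).round(1))
# vee ridge/front features of near block in the clean crop, top z=50, groove z=34
def px(X): c=i["intrinsics"]@(i["R"]@X+i["t"]); return ((c[:2]/c[2]-[220,140])*3.4+1.2).round(0)
for C in(np.array([580,-251.5,0]),np.array([578.3,-252.1,0])):
  for y in(-57,-27,27,57): print(C[0],y,[px(C+ax*y+pe*x+[0,0,z]) for x,z in((-23,50),(-16,50),(0,34),(16,50),(23,50))])
```

```text
tool x [ 0.7 -0.7  0. ] perp(-y) [0.7 0.7 0. ]
pin end pred [ 541.2 -205.9   66.9] seen [ 541.  -205.6   66.9] perp/along -0.05286969369905884 -0.3425362045467175
screw rel tcp: perp 23.7 along -67.5
screw rel tcp: perp -30.0 along -67.7
screw rel tcp: perp -31.4 along 63.9
screw rel tcp: perp 23.9 along -67.0
screw rel tcp: perp -30.2 along -66.6
screw rel tcp: perp -29.8 along 65.4
screw rel tcp: perp 27.7 along -66.4
screw rel tcp: perp -26.3 along -65.8
screw rel tcp: perp -27.1 along 67.7
580.0 -57 [array([139., 291.]), array([124., 291.]), array([ 94., 311.]), array([ 58., 291.]), array([ 43., 291.])]
580.0 -27 [array([142., 243.]), array([128., 243.]), array([ 99., 263.]), array([ 63., 243.]), array([ 49., 243.])]
580.0 27 [array([148., 162.]), array([135., 162.]), array([106., 182.]), array([ 72., 162.]), array([ 59., 162.])]
580.0 57 [array([151., 119.]), array([138., 119.]), array([110., 140.]), array([ 77., 119.]), array([ 64., 119.])]
578.3 -57 [array([142., 292.]), array([128., 292.]), array([ 97., 312.]), array([ 61., 292.]), array([ 47., 292.])]
578.3 -27 [array([146., 244.]), array([131., 244.]), array([102., 264.]), array([ 67., 244.]), array([ 52., 244.])]
578.3 27 [array([151., 163.]), array([138., 163.]), array([109., 183.]), array([ 76., 163.]), array([ 62., 163.])]
578.3 57 [array([155., 120.]), array([141., 120.]), array([113., 141.]), array([ 80., 120.]), array([ 67., 120.])]
```

Run:
```python
import cv2
a=cv2.imread("pics/scene0.png")[170:255,225:280]
cv2.imwrite("pics/v.png",cv2.resize(a,None,fx=7,fy=7,interpolation=cv2.INTER_CUBIC))
```

```text
(no output)
```

View pics/v.png

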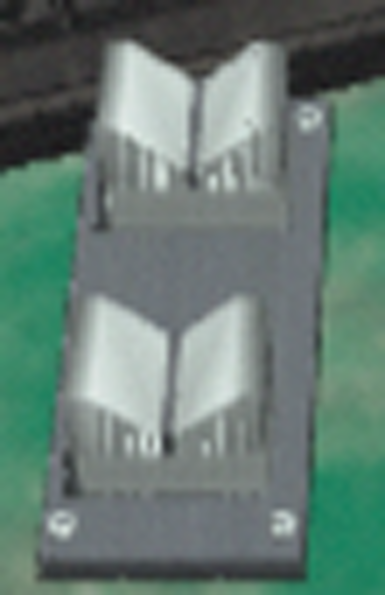

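In the scene camera the pin end agrees with the robot to 0.3 mm. Both screws and grooves put the vee line 3.1 mm toward +tool y. I'll correct that and lower to just above contact.

```bash
python3 -m crank '[[-0.4,1.5,0,0,0,0,1],[-0.4,1.6,0,0,0,0,1],[0,0,4,0,0,0,1],[0,0,4,0,0,0,1],[0,0,4,0,0,0,1],[0,0,3,0,0,0,1],[0,0,1.5,0,0,0,1],[0,0,0,0,0,0,1],[0,0,0,0,0,0,1],[0,0,0,0,0,0,1],[0,0,0,0,0,0,1]]'
python3 -c "
from h import *
go(578.6,-252.2,101.6,-48.4)"
```

```text
t: 10.07
tcp_pos: [578.0, -252.1, 105.0]
orientation: [-3.142, -0.0, -0.845]
wrist_force: [-0.1, -0.4, -2.2]
opening: 0.186
gripper_force: 59.8
t 10.0667 tcp [ 578.  -252.1  105. ] rpy [-1.800e+02 -1.000e-02 -4.841e+01] op 0.186 F [-0.1 -0.4 -2.2] grip 59.7559654712677
tool shift [ 0.4 -0.4  3.4] turn [-0.   -0.01 -0.01]
```

```bash
python3 -m crank '[[0,0,1,0,0,0,1],[0,0,1,0,0,0,1],[0,0,0.6,0,0,0,1],[0,0,0,0,0,0,1],[0,0,0,0,0,0,1],[0,0,0,0,0,0,1]]'; python3 -m crank '[[0,0,0.5,0,0,0,1],[0,0,0,0,0,0,1],[0,0,0,0,0,0,1],[0,0,0,0,0,0,1]]'; python3 -m crank '[[0,0,0.5,0,0,0,1],[0,0,0,0,0,0,1],[0,0,0,0,0,0,1],[0,0,0,0,0,0,1]]'
```

```text
t: 10.57
tcp_pos: [578.0, -252.1, 102.3]
orientation: [3.142, -0.0, -0.845]
wrist_force: [0.5, 0.2, -2.3]
opening: 0.186
gripper_force: 59.8
t: 10.9
tcp_pos: [578.2, -252.0, 101.9]
orientation: [-3.141, -0.0, -0.845]
wrist_force: [1.6, 1.3, 0.4]
opening: 0.189
gripper_force: 59.9
t: 11.23
tcp_pos: [578.3, -251.9, 101.7]
orientation: [-3.141, -0.0, -0.845]
wrist_force: [0.9, 2.2, 5.3]
opening: 0.189
gripper_force: 60.4
```

Contact comes at the expected height, with little side force. Releasing slowly.

```bash
python3 -m crank '[[0,0,0.2,0,0,0,0.82],[0,0,0,0,0,0,0.8],[0,0,0,0,0,0,0.77],[0,0,0,0,0,0,0.74],[0,0,0,0,0,0,0.7],[0,0,0,0,0,0,0.65],[0,0,0,0,0,0,0.6],[0,0,0,0,0,0,0.5],[0,0,0,0,0,0,0.45],[0,0,0,0,0,0,0.45],[0,0,0,0,0,0,0.45]]'
```

```text
t: 12.15
tcp_pos: [577.9, -252.1, 101.1]
orientation: [3.142, 0.0, -0.845]
wrist_force: [0.3, 0.2, 0.3]
opening: 0.549
gripper_force: 0.0
```

```bash
python3 -m crank '[[0,0,-5,0,0,0,0.45],[0,0,-10,0,0,0,0.45],[0,0,-15,0,0,0,0.45],[0,0,-20,0,0,0,0.45],[0,0,-20,0,0,0,0.45],[0,0,-20,0,0,0,0.45],[0,0,-20,0,0,0,0.45],[0,0,-10,0,0,0,0.45],[0,0,0,0,0,0,0.45],[0,0,0,0,0,0,0.45],[0,0,0,0,0,0,0.45],[0,0,0,0,0,0,0.45]]'
python3 - <<'E'
from h import *
import cv2
b=cv2.cvtColor(cams.read_camera("scene"),cv2.COLOR_RGB2BGR)[150:270,215:375]
cv2.imwrite("pics/c6.png",cv2.resize(b,(800,600),interpolation=cv2.INTER_CUBIC))
i=cams.camera_info("scene");ax=np.array([.664,-.748,0])
for s in(-60,60):
    c=i["intrinsics"]@(i["R"]@(np.array([578.4,-252,46.7])+ax*s)+i["t"]); print(((c[:2]/c[2]-[215,150])*5).round())
E
```

```text
t: 13.15
tcp_pos: [577.5, -251.8, 219.9]
orientation: [3.141, 0.002, -0.845]
wrist_force: [0.5, 0.3, 0.4]
opening: 0.553
gripper_force: 0.0
[162. 391.]
[187. 125.]
```

View pics/c6.png

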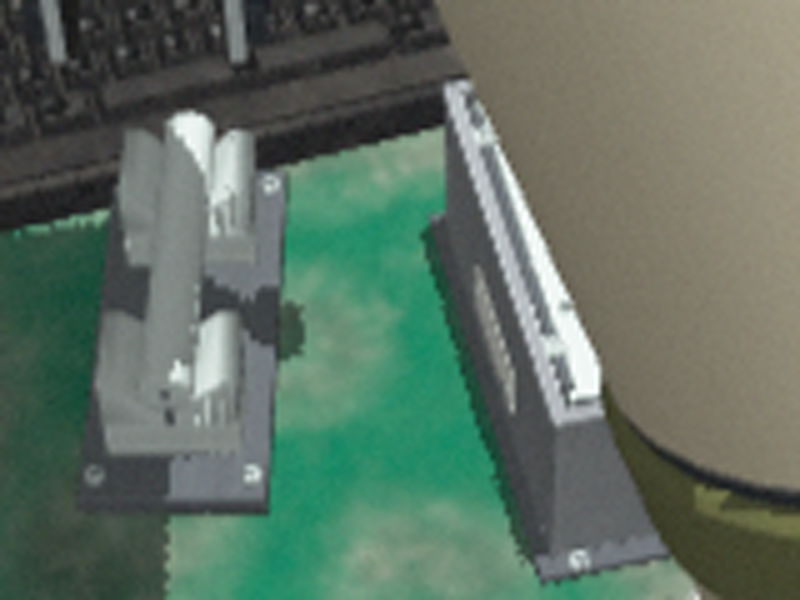

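The pin lies in both vees, its near end at about (166,394) against (162,391) predicted and its far end near (189,118). It is centred and straight, and the robot is well clear. Handing in.

```bash
python3 -c "
from station import arm
print(arm.sign_off())"
```

```text
the job is handed in; nothing more can be done
None
```

The pin was drawn out through the flaps, which shut behind it. It now lies seated and centred in both vee blocks, going by the last picture, and the job was handed in at about 13 s of the 38 s allowed; sign-off gave no verdict.

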